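# Clamp a capacitor in the clamshell test jig and hold it shut

## Robot

A 7-joint arm with a two-finger parallel gripper is mounted at the origin on a cart in front of the work surface, level with it; the furniture and walls round the work are solid. World frame = base frame: x ahead of the robot, y to its left, z up, the work surface at z = 0. Lengths are in m, angles in rad, forces in N, time in s.
With the tool pointing down it reaches from about 0.4 to 0.85 m from the base axis. Payload 4.5 kg.
Tool frame: the origin (TCP) lies where the fingers leave the gripper's body, on its centre line; the fingertips stand 64 mm ahead of it and the grasp point (between the pads) lies 45 mm ahead of it; z points along the fingers, y is the line along which they close (so a half turn about z gives the same grasp; the last joint's range is limited). The gripper opens to 88 mm and grips with 3 to 60 N. Pads are 18 mm wide; open, the fingers measure 123 mm over their backs; the gripper's body (75 mm by 187 mm) begins 45 mm behind the grasp point.
Start: joints at [1.17, 0.689, -0.195, 1.565, 0.157, 0.902, -0.215], TCP at [0.263, -0.567, 0.303] pointing down, gripper open.
Joint ranges: [-3.01, 3.01], [-0.46, 2.08], [-1.47, 1.51], [0.13, 2.56], [-1, 4.14], [0.04, 2.09], [-2.66, 2.66]. Speed limits (rad/s): [2.57, 2.57, 3.14, 3.14, 3.14, 3.14, 3.14].

## Interface

Orientations are given as a unit quaternion [x, y, z, w].
In Python, from plant import r gives the robot as it stands.
- The arm moves only by the tool play_rows, never from a script. Its arguments are lists of equal length, an entry for each row: "translation": the shift along the tool's x, y, z in m, a list of three; "delta_rot": the turn, a rotation vector about the tool's x, y, z in degrees, a list of three; "grip": the opening, from -1 (shut) to 1 (fully open). In form: {"translation": [[x, y, z], ...], "delta_rot": [[rx, ry, rz], ...], "grip": [grip, ...]}. A call has 1 to 20 rows; each row shifts and turns the commanded pose from where the row before left it, along the tool's axes as they then stand; what a row does not reach is not made up. A row lasts 1/8 s, in which the tool goes at most 62.5 mm and 10.7 degrees, less where a joint would pass 70% of its speed; a pose out of reach is approached as far as the arm can. A call with a gripper value outside its range is refused whole. The fingers move at their own pace and stop on an object; "squeeze" is the grip in N (left out, the last holds). Time passes only in rows, so rows that do not move let the fingers close. It gives the time, the measured TCP pose, the force, the opening and the grip force at its end, in the units of the state.
- r.get_state(): the state, without advancing time (a new reading comes with each control period).
- r.snapshot(name): name is "scene" or "side" or "wrist"; returns the picture (420x560x3 uint8, blue, green, red); there is no depth.
- r.get_calibration(name): a dict with "intrinsics" (3x3 intrinsics, pixels), "k1" (the pictures are not rectified: a ray, as slopes to the right and down, at radius r is drawn at 1 + k1 r^2 times it, then the intrinsics apply), "eye" and "rotation" of the camera in the world. Camera axes: x right, y up, looking along -z (the intrinsics and any distortion apply to the point x, -y, -z); pixel columns grow to the right and rows downward; lengths in m; the calibration is good to about 2 mm. A picture is of the moment at which its call begins: read the wrist's pose just before it. get_calibration takes no time and is no camera call; for the wrist camera it gives the pose at the moment of the call.
- r.finish_job(): hands the job in; it is judged then, once.
Trained networks look in the newest picture that a camera, given by its name, has taken for a name from the list of things; names that differ only in an ending like _2 or _b are one class to them, and where a whole thing is asked for, a point or a joint stands for the part that bears it (a point fixed in the world has none). Each returns a list of dicts, best first, with "confidence" (0 to 1); they miss things now and then, are a little off and sometimes report something else, mostly with a low value. They report only what shows in the picture. A call takes as long as a camera call.
- r.look_for(camera, target): "point" ([x, y, z] in m, in world coordinates, good to about 4 mm: the middle of the surface that is visible of it).
- r.silhouettes(camera, target): "pixels" (420x560 bool, what is visible of it).
The state is a dict: "clock": time; "q": joint angles; "qd": joint speeds; "joint_torque": joint torques, N m; "tool_pos": TCP position; "eef_rot": TCP orientation; "contact_force": force on the tool from outside, world axes, zero at the start; "moment": the same for the moment, N m; "opening": opening from 0.0 (shut) to 1.0 (fully open); "finger_force": force on a finger pad.
Only numpy, scipy, OpenCV 4.12 (cv2) and the standard library are available. Lean on these libraries where they do the work, as an engineer would, in place of code of your own. Each camera call takes 0.05 s, during which the arm holds its last target. There are 200 camera calls.

## Task

The test jig on the bench stands open with a capacitor in its nest: turn the capacitor in the nest until its white stripe squarely faces the yellow reader block, then swing the amber lid down onto it. Take the red-knobbed locating pin out of the wooden block and push it down through the hole in the lid's nose into the post below until its collar bears on the lid and the lid is pressed fully shut against the sprung contacts. The lid springs ajar when let go, so finish while still holding the pin pressed down, and leave the other things on the bench where they are.

Things in the scene. Friction and masses are not known exactly. Their poses are not given: they have to be found in the camera images.
- jig: test jig, fixed: base plate 210 x 110 mm, top at z 12 mm, with a 66 mm wide tongue to y +105 mm under the reader. Origin on the nest axis at bench height; x to the hinge, y to the reader, z up; yaw 1.15 to 1.85. Black nest block 84 x 84 mm, top at z 34 mm, bore 32 mm. Post 30 x 36 mm at x -80 mm, top z 63.5 mm. Hinge cheeks at x +85 mm, up to z 75 mm
- reader (a point): lens on the face of the yellow reader block, 64 mm from the nest axis along the jig's +y, 42 mm above the bench; the block spans y 67 to 97 mm, is 38 mm long along x and reaches 52 mm above the bench
- hinge (a point): centre of the lid's hinge axis (along the jig's y), 66 mm above the bench, 85 mm from the nest axis along +x of the jig. The see-through amber lid runs from here over the nest to the post: a plate 60 mm wide and 8 mm thick (64 to 72 mm over the bench when shut), with 4 mm bars across its outside 24 and 138 mm from the hinge
- lid (a joint): lid angle, rad: 0 fully shut, 1.57 upright, 1.95 leaning back, away from the nest; starts at 1.65 to 1.85. The damped hinge holds the lid when about upright and lets it sink shut slowly by itself from below about 0.9 rad. Unpressed it rests ajar on the capacitor at about 0.04 rad; from there it needs about 3 N at the nose to start moving and 7 N to shut fully
- lid_eye (a point): upper mouth of the 10 mm hole in the lid's aluminium nose, 165 mm from the hinge axis; the nose is 36 mm wide, 10 mm thick, 145 to 185 mm from the hinge axis. Shut, this point is 74 mm above the bench, straight over the post's bore. The pin's collar bears here
- bore (a point): centre of the mouth of the bore in the post, 9.5 mm in diameter, 35 mm deep, 63.5 mm above the bench
- can: capacitor in the nest: dark blue cylinder, 30 mm diameter, 45 mm high, white stripe 9 mm wide down its side and over its top rim. Origin: centre of its underside; +x points to the stripe, which starts 0.5 to 2.0 rad anticlockwise (from above) of the reader. It stands loose on sprung contacts (3 mm travel, 6 to 14 N) and sticks 29 mm out of the nest block
- mark (a point): middle of the white stripe on the capacitor's side, 35 mm above its underside
- can_top (a point): centre of the capacitor's top face; 63 mm above the bench at first, 60 mm when the lid is fully shut on it
- pin_block: wooden block 70 x 48 x 48 mm fixed to the bench, origin at the centre of its underside, with two bores 34 mm apart along its x; the pin stands in the one at +17 mm
- pin: locating pin, loose, upright, 60 g: steel shank 8 mm diameter, 42 mm long with tapered tip; collar 24 mm diameter, 4 mm thick; fluted red knob 18 mm diameter, 28 mm high (46 to 74 mm above the tip). Origin: the lower tip, z up the pin. In the block the tip is 6 mm above the bench and the collar rests on the block; fully home in the jig the tip is 32 mm above the bench
- solder_reel: bystander: orange reel of solder wire, 54 mm in diameter, 36 mm high; origin at its underside
- pliers: bystander: small pliers lying on the bench, 66 x 118 x 12 mm
- tub: bystander: white plastic tub, 108 mm in diameter, 104 mm high
- fuse_tube: bystander: amber tube of fuses lying on the bench, 14 x 60 x 12 mm
- desolder_pump: bystander: blue desoldering pump lying on the bench, 18 x 186 x 18 mm
- spare_a: bystander: spare capacitor of the same kind, standing behind the jig
- spare_b: bystander: spare capacitor of the same kind, standing behind the jig

How it is judged:
By the outcome, as a careful person would: the job done as asked, in the order asked, and still so for the second after the job is handed in, while the arm keeps its last pose, push and grip.
It also fails if it takes over 64 s, if anything falls off the work surface, if the arm or the gripper's body presses on something with over 40 N, if the wrist force passes 120 N, or if a joint passes its speed limit or range.

## Working session

There is one attempt and no reset: what is moved stays moved. The work goes in short steps, Python scripts to look and compute and a tool call to move; the robot and the scene stay as the last step left them, time stands still between calls to the robot, and variables do not carry over. Pictures are saved under pics/ and viewed, at most 12 in all, crops included, and the job is handed in when it is done.

Besides the shell and the picture viewer there is one more tool, called after "Emit:" as name(argument=value, ...) on one line, values as JSON. play_rows: Moves the arm, as the interface text tells. Its arguments: {"type":"object","properties":{"translation":{"type":"array","items":{"type":"array","items":{"type":"number"}}},"delta_rot":{"type":"array","items":{"type":"array","items":{"type":"number"}}},"grip":{"type":"array","items":{"type":"number"}},"squeeze":{"type":"number"}},"required":["translation","delta_rot","grip"]}

```bash
ls; mkdir -p pics; cat > h.py <<'E'
import numpy as np, cv2
from plant import r
from scipy.spatial.transform import Rotation as R
def px2ray(c,uv):
    K=np.array(c["intrinsics"]);k=c["k1"]
    d=(np.array(uv,float)-K[:2,2])/[K[0,0],K[1,1]]
    s=d.copy()
    for _ in range(20): s=d/(1+k*(s@s))
    v=np.array(c["rotation"])@np.array([s[0],-s[1],-1]); return np.array(c["eye"]),v/np.linalg.norm(v)
def proj(c,p):
    q=np.array(c["rotation"]).T@(np.array(p)-c["eye"]); s=np.array([q[0],-q[1]])/-q[2]
    K=np.array(c["intrinsics"]); return K[:2,:2]@(s*(1+c["k1"]*(s@s)))+K[:2,2]
def atz(c,uv,z):
    e,v=px2ray(c,uv); return e+v*(z-e[2])/v[2]
def tri(a,b):
    A=np.zeros((3,3));y=np.zeros(3)
    for e,v in (a,b):
        P=np.eye(3)-np.outer(v,v);A+=P;y+=P@e
    return np.linalg.solve(A,y)
E
python3 - <<'E'
from h import *
np.set_printoptions(precision=4,suppress=True)
for n in ("scene","side","wrist"):
    im=r.snapshot(n); cv2.imwrite(f"pics/{n}0.png",im)
    c=r.get_calibration(n); print(n,np.array(c["eye"]),c["k1"],np.array(c["intrinsics"])[0])
    if n=="wrist":continue
    for t in "reader hinge lid lid_eye bore can mark can_top pin pin_block solder_reel tub spare_a jig pliers".split():
        L=r.look_for(n,t)
        print(t,[(np.round(d["point"],3).tolist(),round(d["confidence"],2),proj(c,d["point"]).round().tolist()) for d in L[:3]])
s=r.get_state();print(s)
a,b=cv2.imread("pics/scene0.png"),cv2.imread("pics/side0.png")
E
```

```text
pics
scene [-0.1426  0.6037  0.725 ] -0.11551741991401016 [400.9402   0.     282.4267]Traceback (most recent call last):
  File "<stdin>", line 9, in <module>
  File "h.py", line 11, in proj
    q=np.array(c["rotation"]).T@(np.array(p)-c["eye"]); s=np.array([q[0],-q[1]])/-q[2]
      ~~~~~~~~~~~~~~~~~~~~~~~~~^^~~~~~~~~~~~~~~~~~~~~~
ValueError: matmul: Input operand 1 has a mismatch in its core dimension 0, with gufunc signature (n?,k),(k,m?)->(n?,m?) (size 3 is different from 4)
```

View pics/scene0.png

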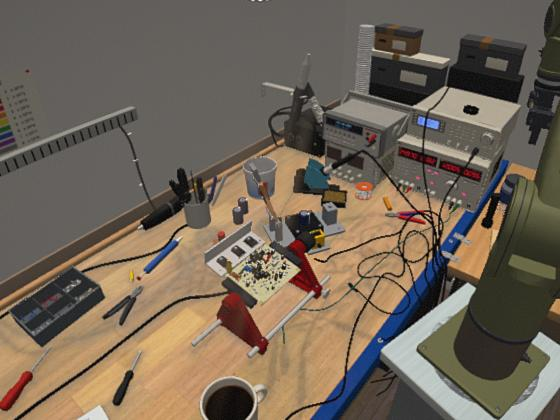

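The scene picture shows the jig at about (300,225), its lid near (270,200) and the yellow reader at (318,240). The tub is at (260,175), and a PCB vise stands in the foreground. Calibration gives rotation as a quaternion, so I'm fixing the helper.

```bash
sed -i 's/np.array(c\["rotation"\])/R.from_quat(c["rotation"]).as_matrix()/' h.py
python3 - <<'E'
from h import *
np.set_printoptions(precision=4,suppress=True)
for n in ("scene","side","wrist"):
    im=r.snapshot(n); cv2.imwrite(f"pics/{n}0.png",im)
    c=r.get_calibration(n); print(n,np.array(c["eye"]),c["k1"],np.array(c["intrinsics"])[0])
    if n=="wrist":continue
    for t in "reader hinge lid lid_eye bore can mark can_top pin pin_block solder_reel tub spare_a jig".split():
        L=r.look_for(n,t)
        print(t,[(np.round(d["point"],3).tolist(),round(d["confidence"],2),proj(c,d["point"]).round().tolist()) for d in L[:3]])
s=r.get_state();print(s)
E
```

```text
scene [-0.1426  0.6037  0.725 ] -0.11551741991401016 [400.9402   0.     282.4267]
reader [([0.547, 0.072, 0.036], 0.78, [297.0, 226.0])]
hinge [([0.549, 0.07, 0.035], 0.64, [297.0, 226.0])]
lid [([0.57, 0.161, 0.169], 0.81, [264.0, 193.0])]
lid_eye [([0.567, 0.159, 0.172], 0.58, [265.0, 193.0])]
bore [([0.549, 0.073, 0.037], 0.81, [296.0, 226.0])]
can [([0.549, 0.043, 0.062], 0.7, [305.0, 215.0])]
mark [([0.548, 0.068, 0.032], 0.4, [298.0, 227.0])]
can_top [([0.546, 0.043, 0.056], 0.71, [305.0, 217.0])]
pin [([0.596, 0.282, 0.079], 0.58, [220.0, 234.0])]
pin_block [([0.548, 0.069, 0.035], 0.73, [298.0, 226.0]), ([0.575, -0.213, 0.028], 0.64, [363.0, 190.0])]
solder_reel [([0.573, -0.213, 0.029], 0.47, [364.0, 190.0])]
tub [([0.788, 0.036, 0.074], 0.81, [260.0, 175.0])]
spare_a [([0.549, 0.047, 0.056], 0.54, [304.0, 217.0])]
jig [([0.549, 0.073, 0.033], 0.88, [296.0, 227.0]), ([0.552, 0.042, 0.06], 0.17, [305.0, 215.0])]
side [0.2904 1.1477 0.8657] -0.12397728234305964 [527.0298   0.     280.5805]
reader [([0.559, 0.118, 0.046], 0.69, [300.0, 231.0])]
hinge [([0.561, 0.116, 0.04], 0.8
[... 855 characters left out ...]
0.74, 0.14, 0.041], 0.63, [230.0, 225.0])]
jig [([0.56, 0.121, 0.037], 0.62, [299.0, 234.0])]
wrist [ 0.3312 -0.5342  0.3846] -0.006719061511921684 [329.3136   0.     274.7156]
{'clock': 1.65, 'q': array([ 1.1698,  0.6891, -0.1946,  1.5653,  0.1573,  0.9025, -0.2151]), 'qd': array([-0.0014,  0.0002,  0.0003,  0.0001, -0.0005,  0.0007,  0.0002]), 'joint_torque': array([  0.0004, -52.7486,  -1.2673, -15.3743,  -0.0519,  -0.0007,
         0.    ]), 'tool_pos': array([ 0.2633, -0.5668,  0.3028]), 'eef_rot': array([0.9765, 0.2157, 0.    , 0.    ]), 'contact_force': array([-0.8349, -0.2125,  0.6123]), 'moment': array([-0.0072,  0.0595,  0.0116]), 'finger_force': 0.0, 'opening': 1.0005255347499498}
```

View pics/side0.png

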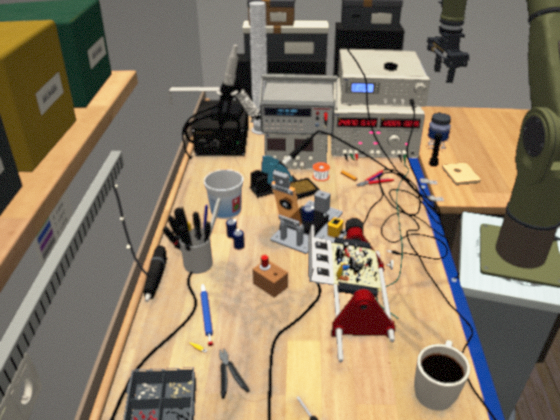

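The side picture shows the pin with its red knob at (265,262) on the block at (270,280), and the spares at (235,232). The jig is at (300,225) and the PCB vise at (355,290). Before moving I'll check where the instruments and the vise stand.

```bash
python3 - <<'E'
from h import *
np.set_printoptions(precision=3,suppress=True)
s=r.get_calibration("scene");d=r.get_calibration("side")
for n,uv in dict(psu_l=(395,180),psu_r=(492,212),psu_tl=(415,92)).items(): print(n,atz(s,uv,0),atz(s,uv,.2))
for n,uv in dict(psu_l=(333,153),psu_r=(425,155),vise_b=(352,240),vise_f=(340,333),vise_fr=(395,333),strip=(310,240),strip2=(312,280)).items(): print(n,atz(d,uv,0),atz(d,uv,.1))
w=r.get_calibration("wrist"); print(R.from_quat(w["rotation"]).as_matrix())
E
```

```text
psu_l [ 0.583 -0.379  0.   ] [ 0.382 -0.108  0.2  ]
psu_r [ 0.271 -0.482  0.   ] [ 0.157 -0.182  0.2  ]
psu_tl [ 1.113 -1.153  0.   ] [ 0.767 -0.668  0.2  ]
psu_l [ 0.579 -0.383  0.   ] [ 0.546 -0.206  0.1  ]
psu_r [ 0.28  -0.461  0.   ] [ 0.281 -0.275  0.1  ]
vise_b [0.431 0.06  0.   ] [0.415 0.185 0.1  ]
vise_f [0.395 0.383 0.   ] [0.383 0.471 0.1  ]
vise_fr [0.281 0.35  0.   ] [0.282 0.442 0.1  ]
strip [0.537 0.091 0.   ] [0.509 0.213 0.1  ]
strip2 [0.494 0.238 0.   ] [0.471 0.343 0.1  ]
[[ 0.421  0.866  0.269]
 [-0.907  0.402  0.125]
 [-0.    -0.297  0.955]]
```

Emit:
play_rows(translation=[[0,0,-0.06],[0,0,-0.06]], delta_rot=[[0,0,0],[0,0,0]], grip=[0.4,0.4])

```text
clock: 1.9
tool_pos: [0.2631, -0.5665, 0.4237]
eef_rot: [0.976, 0.216, -0.0, -0.001]
contact_force: [0.3, -0.8, -0.1]
opening: 0.801
finger_force: 0.0
```

Emit:
play_rows(translation=[[0.0433,-0.039,0],[0.0433,-0.039,0],[0.0433,-0.039,0],[0.0433,-0.039,0],[0.0433,-0.039,0],[0.0433,-0.039,0],[0.0433,-0.039,0],[0.0433,-0.039,0],[0.0433,-0.039,0],[0.0433,-0.039,0],[0.0433,-0.039,0],[0.0433,-0.039,0],[0.0433,-0.039,0],[0,0,0],[0,0,0],[0,0,0],[0,0,0],[0,0,0],[0,0,0],[0,0,0]], delta_rot=[[0,0,0],[0,0,0],[0,0,0],[0,0,0],[0,0,0],[0,0,0],[0,0,0],[0,0,0],[0,0,0],[0,0,0],[0,0,0],[0,0,0],[0,0,0],[0,0,-9.3],[0,0,-9.3],[0,0,-9.3],[0,0,-9.3],[0,0,-9.3],[0,0,-9.3],[0,0,-9.3]], grip=[0.4,0.4,0.4,0.4,0.4,0.4,0.4,0.4,0.4,0.4,0.4,0.4,0.4,0.4,0.4,0.4,0.4,0.4,0.4,0.4])

```text
clock: 4.4
tool_pos: [0.5602, 0.13, 0.4227]
eef_rot: [0.705, 0.709, -0.0, 0.0]
contact_force: [0.2, 0.0, -0.2]
opening: 0.7
finger_force: 0.0
```

```bash
cat > look.py <<'E'
from h import *
import sys,json
np.set_printoptions(precision=4,suppress=True)
tag=sys.argv[1]; names=sys.argv[2:]
c=r.get_calibration("wrist"); im=r.snapshot("wrist"); cv2.imwrite(f"pics/{tag}.png",im)
np.save(f"{tag}.npy",{k:np.array(v) for k,v in c.items()},allow_pickle=True)
for t in names:
    print(t,[(np.round(d["point"],4).tolist(),round(d["confidence"],2),proj(c,d["point"]).round(1).tolist()) for d in r.look_for("wrist",t)[:2]])
s=r.get_state();print(s["clock"],s["tool_pos"],s["eef_rot"],s["q"])
E
python3 look.py w1 reader hinge lid lid_eye bore can mark can_top pin pin_block
```

```text
reader [([0.558, 0.0796, 0.0337], 0.94, [274.4, 193.7]), ([0.4107, -0.2502, 0.0069], 0.37, [194.2, 361.0])]
hinge [([0.5536, 0.0685, 0.0292], 0.56, [271.4, 200.0]), ([0.5511, 0.0493, 0.0622], 0.32, [269.4, 219.5])]
lid [([0.5874, 0.1624, 0.206], 0.82, [307.0, 155.3])]
lid_eye [([0.5853, 0.1664, 0.205], 0.64, [304.8, 150.7])]
bore [([0.554, 0.0673, 0.035], 0.95, [271.7, 201.9])]
can [([0.5499, 0.0473, 0.0614], 0.8, [268.6, 220.6])]
mark [([0.5806, -0.2219, 0.0324], 0.42, [286.4, 359.2])]
can_top [([0.554, 0.0497, 0.0616], 0.62, [271.5, 219.1])]
pin [([0.5988, 0.2747, 0.0831], 0.91, [310.3, 43.0])]
pin_block [([0.5765, 0.2853, 0.0464], 0.79, [289.9, 38.8]), ([0.5866, 0.1667, 0.2064], 0.4, [306.3, 150.6])]
4.95 [0.5602 0.1302 0.4228] [ 0.7072  0.707  -0.      0.0001] [ 0.0663  0.5519 -0.6466  1.5338  0.3499  1.1738 -0.6454]
```

View pics/w1.png

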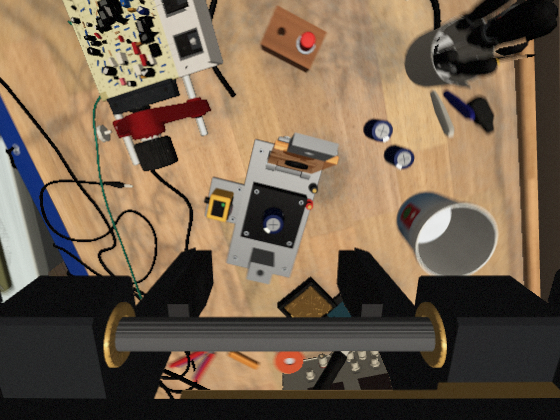

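The wrist picture shows the nest and can at (270,222), with the stripe toward the lower left. The reader is at (219,207), the post at (262,262), the lid nose at (310,150) and the pin at (307,40). I'm moving closer for a second view.

Emit:
play_rows(translation=[[-0.035,-0.004,0.055],[-0.035,-0.004,0.055],[0,0,0]], delta_rot=[[0,0,5],[0,0,7],[0,0,0]], grip=[0.4,0.4,0.4])

```text
clock: 5.32
tool_pos: [0.5472, 0.0592, 0.3137]
eef_rot: [0.779, 0.628, -0.005, -0.001]
contact_force: [0.4, 1.1, 0.2]
opening: 0.698
finger_force: 0.0
```

```bash
python3 look.py w2 reader bore can_top mark lid_eye
python3 - <<'E'
import cv2,numpy as np
a=cv2.imread("pics/w1.png")[120:290,190:350]; b=cv2.imread("pics/w2.png")[60:290,130:430]
cv2.imwrite("pics/c1.png",np.vstack([np.hstack([cv2.resize(b,None,fx=2.6,fy=2.6,interpolation=2)])]))
E
```

```text
reader [([0.571, 0.1046, 0.0351], 0.98, [291.5, 128.5])]
bore [([0.574, 0.0922, 0.0328], 0.86, [296.3, 139.2])]
can_top [([0.5545, 0.0465, 0.0645], 0.75, [288.0, 190.2])]
mark [([0.5537, 0.0492, 0.063], 0.96, [286.7, 187.5])]
lid_eye [([0.7929, 0.0302, 0.0468], 0.32, [512.2, 154.6])]
5.625 [0.5506 0.0652 0.319 ] [0.7765 0.6302 0.0018 0.0004] [ 0.1309  0.6155 -0.5524  1.7533  0.4022  0.8837 -0.8051]
```

View pics/c1.png

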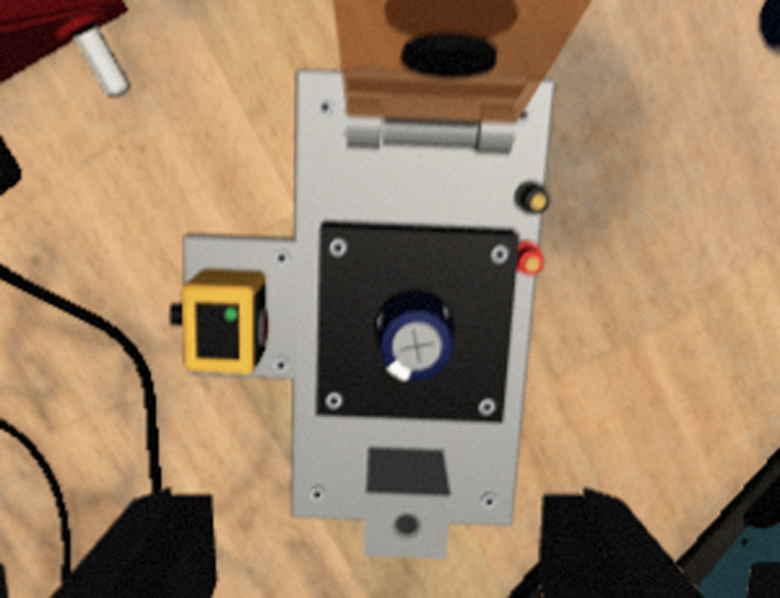

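The crop shows the nest block, can top (416,346), stripe (399,371), reader lens edge (264,330), post bore (406,524) and hinge barrel (430,133). I'm turning these into world positions.

```bash
cat > m1.py <<'E'
from h import *
np.set_printoptions(precision=4,suppress=True)
c=np.load("w2.npy",allow_pickle=True).item()
f=lambda u,v,z: atz(c,(u/2.6+130-.3,v/2.6+60-.3),z)[:2]
az=lambda d:np.arctan2(d[1],d[0])
cs=[f(*p,.034) for p in [(320,222),(517,233),(502,421),(317,413)]]
print("nest",np.mean(cs,0),[np.linalg.norm(cs[i]-cs[(i+1)%4]) for i in range(4)])
print("yaw nest",az(cs[0]-cs[3]),az(cs[1]-cs[2]),az(cs[0]-cs[1])-np.pi/2+2*np.pi*0,az(cs[3]-cs[2])-np.pi/2)
b=[f(*p,.012) for p in [(300,70),(552,80),(512,523),(292,517)]]
print("base c",np.mean(b,0),np.linalg.norm(b[0]-b[1]),np.linalg.norm(b[0]-b[3]),"yaw",az(b[0]-b[3]),az(b[1]-b[2]),az(b[0]-b[1])-np.pi/2)
bore=f(406,524,.0635); can=f(416,346,.063); st=f(399,371,.063)
print("bore",bore,"can",can,"yaw can-bore",az(can-bore),np.linalg.norm(can-bore))
print("stripe az",az(st-can),np.linalg.norm(st-can))
print("lens",f(265,328,.042))
print("wrist calib eye vs tool", c["eye"], r.get_state()["tool_pos"])
E
python3 m1.py
```

```text
nest [0.5559 0.0442] [np.float64(0.08264719807619088), np.float64(0.08401375952916906), np.float64(0.08307821087306501), np.float64(0.08494284742735181)]
yaw nest 1.320647133982342 1.325916326982568 1.302485626894942 1.3137781192237385
base c [0.5561 0.0435] 0.10641228202773845 0.2086073795191401 yaw 1.3104425397168 1.3227978290203353 1.3191559397657082
bore [ 0.5357 -0.0335] can [0.5556 0.043 ] yaw can-bore 1.3159737744721427 0.0791137647013922
stripe az -2.355120766587253 0.01249884303082697
lens [0.494  0.0585]
wrist calib eye vs tool [0.5625 0.1349 0.395 ] [0.5506 0.0652 0.319 ]
```

Emit:
play_rows(translation=[[0,0,0],[0,0,0],[0,0,0],[-0.0112,0,0.045],[-0.0111,0,0.045],[0,0,0.045],[0,0,0],[0,0,0]], delta_rot=[[0,0,-8.1],[0,0,-8.1],[0,0,-8.1],[0,0,0],[0,0,0],[0,0,0],[0,0,0],[0,0,0]], grip=[0.4,0.4,0.4,0.4,0.4,0.4,0.4,0.4], squeeze=15)

```text
clock: 6.62
tool_pos: [0.5556, 0.0429, 0.1843]
eef_rot: [0.627, 0.779, 0.001, 0.001]
contact_force: [-0.2, 0.1, 0.2]
opening: 0.699
finger_force: 0.0
```

```bash
cat > go.py <<'E'
# usage: go.py x y z az_deg -> remaining shift in tool axes (tool held vertical)
from h import *
import sys
t=list(map(float,sys.argv[1:5])); s=r.get_state(); M=R.from_quat(s["eef_rot"]).as_matrix()
az=np.degrees(np.arctan2(M[1,0],M[0,0])); d=M.T@(np.array(t[:3])-s["tool_pos"])
print("clock %.2f az %.2f tilt %.4f %.4f"%(s["clock"],az,M[0,2],M[1,2]),"pos",s["tool_pos"].round(4),"shift mm",(d*1000).round(1),"turn rz",round(-(t[3]-az),2),"F",s["contact_force"].round(1),"open",round(s["opening"],3))
E
python3 go.py 0.5557 0.0435 0.102 102.4
```

```text
clock 6.62 az 102.36 tilt 0.0031 0.0012 pos [0.5556 0.0429 0.1843] shift mm [ 0.5 -0.1 82.3] turn rz -0.04 F [-0.2  0.1  0.2] open 0.699
```

Emit:
play_rows(translation=[[0,0,0.03],[0,0,0.03],[0,0,0.022],[0,0,0],[0,0,0],[0,0,0],[0,0,0],[0,0,0]], delta_rot=[[0,0,0],[0,0,0],[0,0,0],[0,0,0],[0,0,0],[0,0,0],[0,0,0],[0,0,0]], grip=[0.4,0.4,0.4,0.4,-0.5,-0.5,-0.5,-0.5], squeeze=15)

```text
clock: 7.62
tool_pos: [0.5559, 0.0422, 0.1013]
eef_rot: [0.627, 0.779, 0.002, 0.001]
contact_force: [1.8, 0.7, 3.6]
opening: 0.335
finger_force: 15.0
```

```bash
python3 go.py 0.5557 0.0435 0.102 102.4
```

```text
clock 7.62 az 102.31 tilt 0.0034 0.0011 pos [0.5559 0.0422 0.1013] shift mm [ 1.3  0.1 -0.7] turn rz -0.09 F [1.8 0.7 3.6] open 0.335
```

Emit:
play_rows(translation=[[0.0008,0,0],[0,0,0],[0,0,0],[0,0,0],[0,0,0],[0,0,0],[0,0,0],[0,0,0],[0,0,0],[0,0,0],[0,0,-0.04],[0,0,-0.04],[0,0,-0.04],[0,0,0]], delta_rot=[[0,0,9],[0,0,9],[0,0,9],[0,0,9],[0,0,9],[0,0,9],[0,0,0],[0,0,0],[0,0,0],[0,0,0],[0,0,0],[0,0,0],[0,0,0],[0,0,0]], grip=[-0.5,-0.5,-0.5,-0.5,-0.5,-0.5,-0.5,-0.5,0.2,0.2,0.2,0.2,0.2,0.2])

```text
clock: 9.38
tool_pos: [0.555, 0.043, 0.2227]
eef_rot: [0.912, 0.41, 0.002, 0.0]
contact_force: [0.3, -0.3, -0.1]
opening: 0.596
finger_force: 0.0
```

```bash
python3 look.py w3 can_top mark
python3 - <<'E'
from h import *
c=np.load("w3.npy",allow_pickle=True).item()
im=cv2.imread("pics/w3.png"); u,v=proj(c,[.5557,.0435,.063]).astype(int); print(u,v)
x0,y0=max(u-60,0),max(v-50,0)
cr=im[y0:y0+100,x0:x0+120]; print(x0,y0); cv2.imwrite("pics/c3.png",cv2.resize(cr,None,fx=5,fy=5,interpolation=2))
E
python3 go.py 0.5557 0.0435 0.102 75.4
```

```text
can_top [([0.5583, 0.0511, 0.062], 0.97, [272.5, 196.8])]
mark [([0.5568, 0.0463, 0.0635], 0.78, [275.2, 203.1])]
9.525 [0.5532 0.0423 0.2194] [ 0.9123  0.4095 -0.0013 -0.0003] [ 0.0307  0.7275 -0.3197  1.8521  0.3665  0.6227 -1.2414]
276 206
216 156
clock 9.53 az 48.35 tilt -0.0026 -0.0006 pos [0.5532 0.0423 0.2194] shift mm [  2.7   1.2 117.4] turn rz -27.05 F [ 0.1  0.  -0.4] open 0.596
```

View pics/c3.png

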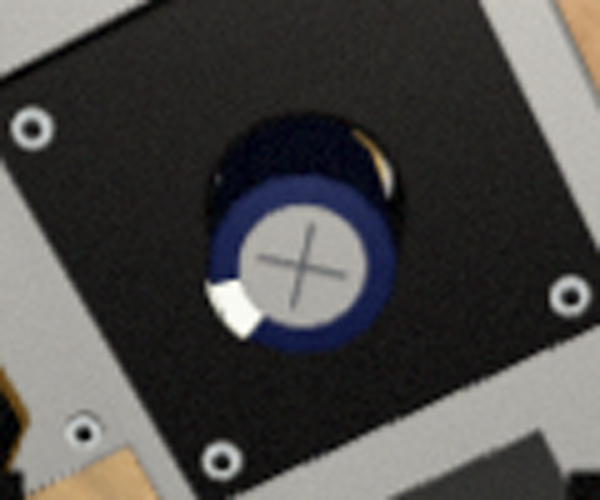

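The crop shows the can top at (303,266) and the stripe centred near (236,309), close to the reader direction. Next I'll segment it to get the exact angle.

```bash
cat > ang.py <<'E'
from h import *
import sys
tag=sys.argv[1]; 
c=np.load(tag+".npy",allow_pickle=True).item(); im=cv2.imread(f"pics/{tag}.png").astype(int)
u,v=proj(c,[.5557,.0435,.063]).astype(int)
W=70; yy,xx=np.mgrid[v-W:v+W,u-W:u+W]; p=im[v-W:v+W,u-W:u+W]
P=np.array([atz(c,(a,b),.063)[:2] for a,b in zip(xx.ravel(),yy.ravel())]).reshape(2*W,2*W,2)
blue=(p[...,0]>p[...,2]+40)&(p[...,0]>70)
n,l,st,ce=cv2.connectedComponentsWithStats(blue.astype(np.uint8)); blue=l==1+np.argmax(st[1:,4])
hull=cv2.convexHull(np.argwhere(blue)[:,::-1].astype(np.int32)); 
# disc centre: bright grey disc (neutral, ~200)
pr=np.linalg.norm(P-[.5557,.0435],axis=2)
g=(p.min(-1)>120)&(p.max(-1)-p.min(-1)<40)&(pr<.02)
# refine the centre with blue+bright region (top face of radius 15)
cen=np.array([.5557,.0435])
for _ in range(20):
    m=(blue|g)&(np.linalg.norm(P-cen,axis=2)<.0105); disc=g&(np.linalg.norm(P-cen,axis=2)<.0098); cen=P[disc].mean(0)
rr=np.linalg.norm(P-cen,axis=2); w=(p.min(-1)>140)&(rr>.0115)&(rr<.0145)
d=P[w]-cen; a=np.arctan2(d[:,1],d[:,0]); m=np.angle(np.exp(1j*a).mean())
print("centre",cen,"disc r",np.sqrt(disc.sum()*abs(np.cross(P[1,0]-P[0,0],P[0,1]-P[0,0]))/np.pi),"n",w.sum(),"stripe az",m%(2*np.pi),"off reader deg",np.degrees((m-1.316-np.pi/2+np.pi)%(2*np.pi)-np.pi), "span",np.degrees(np.ptp(np.angle(np.exp(1j*(a-m))))))
E
python3 ang.py w2 2>/dev/null; python3 ang.py w3 2>/dev/null
```

```text
centre [0.55574184 0.04326395] disc r 0.008856739777327273 n 24 stripe az 3.948619914391986 off reader deg 60.8380101567529 span 39.861532452916094
centre [0.55417828 0.04253275] disc r 0.008629717271443368 n 43 stripe az 3.0001694728064714 off reader deg 6.495802776583664 span 39.89266137873779
```

Emit:
play_rows(translation=[[0,0,0],[0,0,0],[0,0,0.02],[0,0,0.02],[0.001,0.0017,0.04],[0,0,0.037],[0,0,0],[0,0,0],[0,0,0],[0,0,0],[0,0,0],[0,0,0],[0,0,0],[0,0,0],[0,0,0],[0,0,0],[0,0,-0.05],[0,0,-0.05],[0,0,0],[0,0,0]], delta_rot=[[0,0,-8.4],[0,0,-8.4],[0,0,-8.4],[0,0,-8.4],[0,0,0],[0,0,0],[0,0,0],[0,0,0],[0,0,0],[0,0,0],[0,0,3.2],[0,0,3.3],[0,0,0],[0,0,0],[0,0,0],[0,0,0],[0,0,0],[0,0,0],[0,0,0],[0,0,0]], grip=[0.2,0.2,0.2,0.2,0.2,0.2,0.2,-0.5,-0.5,-0.5,-0.5,-0.5,-0.5,-0.5,0.2,0.2,0.2,0.2,0.2,0.2])

```text
clock: 12.02
tool_pos: [0.5556, 0.0429, 0.203]
eef_rot: [0.791, 0.612, -0.001, 0.0]
contact_force: [-0.6, -0.2, -0.2]
opening: 0.6
finger_force: 0.0
```

```bash
python3 look.py w4; python3 ang.py w4 2>/dev/null;python3 go.py 0.5557 0.0435 0.102 75.4
```

```text
12.075 [0.5553 0.0429 0.2024] [ 0.7911  0.6116 -0.0011 -0.0003] [ 0.0997  0.7726 -0.442   1.8539  0.5272  0.636  -0.9203]
centre [0.55433719 0.04256707] disc r 0.008424695443047971 n 52 stripe az 2.880762349070046 off reader deg -0.3457214573099024 span 40.14211954395479
clock 12.07 az 75.42 tilt -0.0021 -0.0008 pos [0.5553 0.0429 0.2024] shift mm [  0.8   0.4 100.4] turn rz 0.02 F [ 0.5 -0.8  0.2] open 0.599
```

The stripe is within 1° of the reader direction. Next I go up and over the lid to a spot behind it, with the fingers closed.

Emit:
play_rows(translation=[[0,0,-0.0475],[0,0,-0.0475],[0,0,-0.0475],[0,0,0],[0.042,0,0],[0.042,0,0],[0.042,0,0],[0.042,0,0],[0,0,0],[0,0,0.032],[0,0,0.031],[0,0,0],[0,0,0]], delta_rot=[[0,0,0],[0,0,0],[0,0,0],[0,0,0],[0,0,0],[0,0,0],[0,0,0],[0,0,0],[0,0,0],[0,0,0],[0,0,0],[0,0,0],[0,0,0]], grip=[0.2,0.2,-0.2,-0.6,-1,-1,-1,-1,-1,-1,-1,-1,-1])

```text
clock: 13.7
tool_pos: [0.5986, 0.2054, 0.2831]
eef_rot: [0.791, 0.611, -0.0, 0.0]
contact_force: [-0.5, -0.3, 1.0]
opening: 0.002
finger_force: 0.0
```

```bash
python3 go.py 0.5982 0.2064 0.282 75.4; python3 look.py w5 pin lid
python3 - <<'E'
from h import *
c=np.load("w5.npy",allow_pickle=True).item()
print(proj(c,[.596,.28,.08]),c["eye"])
E
```

```text
clock 13.70 az 75.38 tilt -0.0001 -0.0003 pos [0.5986 0.2054 0.2831] shift mm [ 0.8 -0.6  1.1] turn rz -0.02 F [-0.5 -0.3  1. ] open 0.002
pin [([0.6041, 0.2777, 0.0816], 0.66, [261.4, 110.3])]
lid [([0.5934, 0.1729, 0.2416], 0.6, [285.7, 354.5])]
13.85 [0.599  0.206  0.2842] [0.7913 0.6115 0.001  0.0003] [-0.1309  0.7568 -0.5106  1.55    0.4271  0.9454 -1.0323]
[251.36714877 110.0513356 ] [0.61625858 0.28005726 0.36489336]
```

View pics/w5.png

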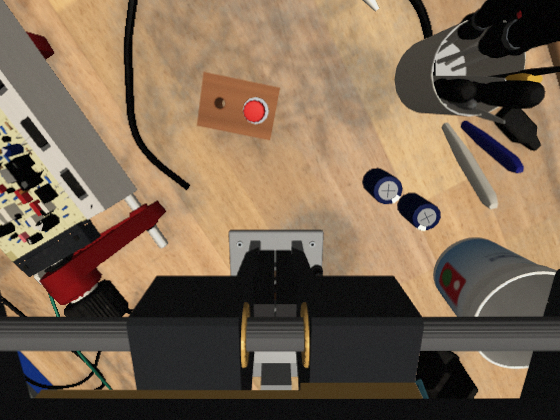

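The picture shows closed fingers behind the lid, the pin knob at (255,111), and a clear lane. Pushing the lid now.

Emit:
play_rows(translation=[[-0.014,0,0],[-0.014,0,0],[-0.014,0,0],[-0.014,0,0],[-0.014,0,0],[-0.014,0,0],[-0.014,0,0],[-0.014,0,0]], delta_rot=[[0,0,0],[0,0,0],[0,0,0],[0,0,0],[0,0,0],[0,0,0],[0,0,0],[0,0,0]], grip=[-1,-1,-1,-1,-1,-1,-1,-1])

```text
clock: 14.85
tool_pos: [0.5698, 0.0965, 0.2828]
eef_rot: [0.791, 0.612, -0.0, -0.0]
contact_force: [-0.6, 0.6, 0.6]
opening: 0.006
finger_force: 0.2
```

```bash
cat > pin.py <<'E'
from h import *
import sys
np.set_printoptions(precision=4,suppress=True)
rays=[];
for tag,gu in (("w1",(308,41)),("w5",(255,111))):
    c=np.load(tag+".npy",allow_pickle=True).item(); im=cv2.imread(f"pics/{tag}.png").astype(int)
    m=((im[...,2]>150)&(im[...,1]<100)&(im[...,0]<100)).astype(np.uint8); n,l,st,ce=cv2.connectedComponentsWithStats(m)
    k=1+np.argmin([np.hypot(*(ce[i]-gu))-(st[i,4]>30)*20 for i in range(1,n)]); print(tag,ce[k],st[k]); rays.append(px2ray(c,ce[k]))
print("knob",tri(*rays),"w5@.078",rays[1][0]+rays[1][1]*(.078-rays[1][0][2])/rays[1][1][2])
c=np.load("w5.npy",allow_pickle=True).item()
q=[atz(c,p,.048)[:2] for p in [(208,73),(279,88),(270,139),(198,125)]]; print("block",np.mean(q,0),"az",np.arctan2(*(q[1]-q[0])[::-1]),np.arctan2(*(q[2]-q[3])[::-1]),np.linalg.norm(q[1]-q[0]))
E
python3 pin.py; python3 go.py 0.5982 0.2064 0.282 75.4
```

```text
w1 [296.6931  29.2119] [270   7  53  41 505]
w5 [237.7464 109.4565] [200  93  64  29 690]
knob [0.5843 0.2852 0.0925] w5@.078 [0.585  0.2833 0.078 ]
block [0.5833 0.2856] az -0.4523892741207369 -0.44498912289664566 0.06496563049817215
clock 14.85 az 75.41 tilt -0.0004 -0.0003 pos [0.5698 0.0965 0.2828] shift mm [113.5  -0.2   0.8] turn rz 0.01 F [-0.6  0.6  0.6] open 0.006
```

Emit:
play_rows(translation=[[-0.015,0,0.002],[-0.015,0,0.004],[-0.015,0,0.006],[-0.0135,0,0.009],[-0.0135,0,0.01],[-0.013,0,0.011],[0,0,0],[0,0,-0.05],[0,0,-0.05],[0,0,-0.04]], delta_rot=[[0,0,0],[0,0,0],[0,0,0],[0,0,0],[0,0,0],[0,0,0],[0,0,0],[0,0,0],[0,0,0],[0,0,0]], grip=[-1,-1,-1,-1,-1,-1,-1,-1,-1,-1])

```text
clock: 16.1
tool_pos: [0.5492, 0.0162, 0.3833]
eef_rot: [0.791, 0.612, 0.001, 0.0]
contact_force: [0.9, -0.9, 0.4]
opening: 0.007
finger_force: 0.0
```

```bash
sed -i 's/(im\[...,1\]<100)&(im\[...,0\]<100)/(im[...,2]>2.2*im[...,1])\&(im[...,2]>2.2*im[...,0])/' pin.py; python3 pin.py; python3 look.py w6 lid lid_eye; r=1; python3 go.py 0.5982 0.2064 0.282 75.4
```

```text
w1 [307.7796  39.2151] [301  32  15  16 186]
w5 [253.3224 110.8209] [243 101  21  21 335]
knob [0.5968 0.2794 0.0769] w5@.078 [0.5973 0.279  0.078 ]
block [0.5833 0.2856] az -0.4523892741207369 -0.44498912289664566 0.06496563049817215
lid [([0.5589, 0.0453, 0.0884], 0.72, [277.9, 146.6])]
lid_eye [([0.559, 0.0458, 0.0904], 0.66, [277.9, 146.3])]
16.25 [0.5498 0.0163 0.3833] [0.7909 0.6119 0.0025 0.0013] [ 0.2561  0.5418 -0.6071  1.6765  0.3513  1.0285 -0.7198]
clock 16.25 az 75.46 tilt 0.0055 0.0010 pos [0.5498 0.0163 0.3833] shift mm [195.9  -1.4 101.7] turn rz 0.06 F [ 0.  -0.6 -0.4] open 0.004
```

View pics/w6.png

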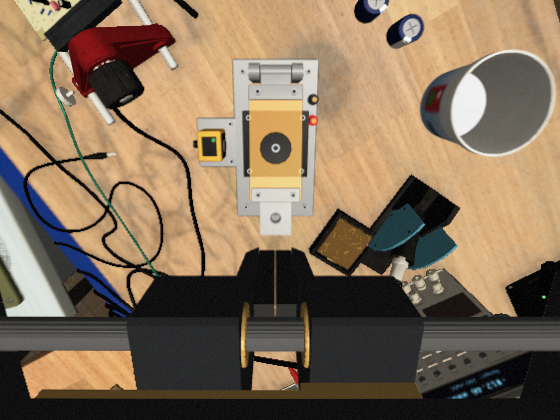

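The lid is down in the nest, with its eye at (277,217). Going to the pin.

Emit:
play_rows(translation=[[0.0444,-0.0033,0.022],[0.0444,-0.0033,0.022],[0.0444,-0.0033,0.022],[0.0444,-0.0033,0.022],[0.0444,-0.0033,0.022],[0.0444,-0.0033,0.022],[0,0,0],[0,0,0]], delta_rot=[[0,0,0],[0,0,0],[0,0,0],[0,0,0],[0,0,0],[0,0,0],[0,0,0],[0,0,0]], grip=[0.1,0.1,0.1,0.1,0.1,0.1,0.1,0.1])

```text
clock: 17.25
tool_pos: [0.5963, 0.2773, 0.2478]
eef_rot: [0.791, 0.612, -0.001, 0.0]
contact_force: [-0.1, -1.2, 0.7]
opening: 0.55
finger_force: 0.0
```

```bash
python3 go.py 0.5977 0.279 0.1195 75.4; python3 look.py w7 pin
```

```text
clock 17.25 az 75.43 tilt -0.0016 -0.0020 pos [0.5963 0.2773 0.2478] shift mm [  2.3   1.1 128.3] turn rz 0.03 F [-0.1 -1.2  0.7] open 0.55
pin [([0.603, 0.2804, 0.0802], 0.75, [284.7, 198.7])]
17.35 [0.5971 0.2763 0.2489] [ 0.7917  0.6109 -0.0004  0.0007] [-0.2472  0.8307 -0.5     1.4996  0.459   0.9304 -1.144 ]
```

View pics/w7.png

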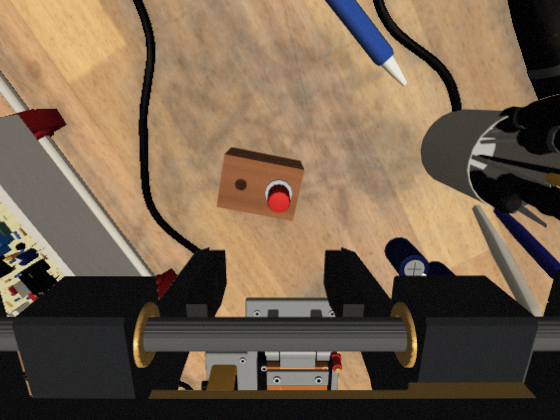

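The knob is at (278,201), midway between the fingers. A quick position check, then I descend.

```bash
python3 - <<'E'
from h import *
c=np.load("w7.npy",allow_pickle=True).item()
im=cv2.imread("pics/w7.png").astype(int);m=((im[...,2]>150)&(im[...,2]>2.2*im[...,1])&(im[...,2]>2.2*im[...,0])).astype(np.uint8);m[:170]=0;m[240:]=0;m[:,:250]=0;m[:,310:]=0
p=np.argwhere(m).mean(0)[::-1];print(p,m.sum(),atz(c,p,.076)); print("collar",atz(c,(279,191),.052), "tri w5",tri(px2ray(c,p),px2ray(np.load("w5.npy",allow_pickle=True).item(),(253.3,110.8))))
E
python3 go.py 0.5977 0.279 0.1195 75.4
```

```text
[278.49127907 202.10465116] 344 [0.59732904 0.2776904  0.076     ]
collar [0.59868823 0.28031277 0.052     ] tri w5 [0.5975274  0.27901963 0.0805355 ]
clock 17.35 az 75.31 tilt 0.0002 -0.0015 pos [0.5971 0.2763 0.2489] shift mm [  2.9  -0.2 129.4] turn rz -0.09 F [-0.1 -0.3 -0.6] open 0.549
```

Emit:
play_rows(translation=[[0.0025,0,0.035],[0,0,0.035],[0,0,0.035],[0,0,0.024],[0,0,0],[0,0,0],[0,0,0],[0,0,0],[0,0,0]], delta_rot=[[0,0,0],[0,0,0],[0,0,0],[0,0,0],[0,0,0],[0,0,0],[0,0,0],[0,0,0],[0,0,0]], grip=[0.1,0.1,0.1,0.1,0.1,-1,-1,-1,-1], squeeze=40)

```text
clock: 18.48
tool_pos: [0.5985, 0.2805, 0.121]
eef_rot: [0.791, 0.611, 0.001, 0.001]
contact_force: [1.8, 0.3, 3.5]
opening: 0.188
finger_force: 40.0
```

```bash
python3 go.py 0.5977 0.279 0.1195 75.4; python3 -c "
from h import *
print(r.get_state()['finger_force'])"
```

```text
clock 18.48 az 75.39 tilt 0.0028 0.0006 pos [0.5985 0.2805 0.121 ] shift mm [-1.6 -0.4  1.5] turn rz -0.01 F [1.8 0.3 3.5] open 0.188
39.998493287712336
```

Emit:
play_rows(translation=[[0,0,-0.02],[0,0,-0.04],[0,0,-0.05],[0,0,0],[-0.04,0.0023,0],[-0.04,0.0023,0],[-0.04,0.0023,0],[-0.04,0.0023,0],[-0.04,0.0023,0],[-0.04,0.0023,0],[-0.04,0.0023,0],[-0.04,0.0023,0],[0,0,0.01],[0,0,0],[0,0,0]], delta_rot=[[0,0,0],[0,0,0],[0,0,0],[0,0,0],[0,0,0],[0,0,0],[0,0,0],[0,0,0],[0,0,0],[0,0,0],[0,0,0],[0,0,0],[0,0,0],[0,0,0],[0,0,0]], grip=[-1,-1,-1,-1,-1,-1,-1,-1,-1,-1,-1,-1,-1,-1,-1])

```text
clock: 20.35
tool_pos: [0.5346, -0.0321, 0.2199]
eef_rot: [0.79, 0.613, 0.0, -0.001]
contact_force: [-0.2, 0.1, 0.1]
opening: 0.193
finger_force: 40.0
```

```bash
python3 go.py 0.5356 -0.0337 0.220 75.4; python3 look.py w8 lid_eye lid pin; python3 - <<'E'
from h import *
c=np.load("w8.npy",allow_pickle=True).item()
for q in ([.5356,-.0337,.08],[.5356,-.0337,.11]): print(proj(c,q))
a=cv2.imread("pics/w8.png")[190:340,200:350]; b=cv2.imread("pics/w6.png")[190:240,245:305]
cv2.imwrite("pics/c8.png",np.hstack([cv2.resize(a,(600,600),interpolation=2)]))
cv2.imwrite("pics/c6.png",cv2.resize(b,None,fx=10,fy=10,interpolation=2))
s=r.get_state();print(s["tool_pos"],s["opening"])
E
```

```text
clock 20.35 az 75.56 tilt -0.0002 0.0012 pos [ 0.5346 -0.0321  0.2199] shift mm [-1.3  1.3 -0.1] turn rz 0.16 F [-0.2  0.1  0.1] open 0.193
lid_eye [([0.5554, 0.0423, 0.0796], 0.95, [280.2, 103.0])]
lid [([0.5562, 0.0405, 0.0773], 0.94, [282.0, 105.5]), ([0.5524, 0.0446, 0.0763], 0.23, [274.8, 100.6])]
pin [([0.5385, -0.0286, 0.1754], 0.71, [285.7, 279.1]), ([0.4995, -0.2443, 0.0106], 0.59, [293.6, 379.0])]
20.55 [ 0.5348 -0.033   0.2201] [0.7907 0.6122 0.0003 0.    ] [ 0.2801  0.7336 -0.5084  1.9045  0.5684  0.6498 -0.8358]
[279.3550888  218.23575554]
[279.94631417 234.10842215]
[ 0.53478244 -0.03295971  0.22014405] 0.1921509188634077
```

View pics/c8.png

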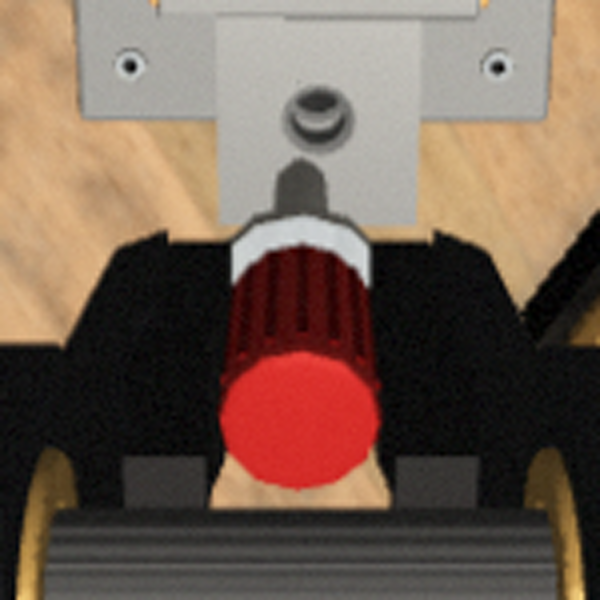

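The crop shows the eye hole at (319,118) and the pin tip at (301,162), with the knob top centred at (300,420). I'm computing the offset.

```bash
python3 - <<'E'
from h import *
np.set_printoptions(precision=4,suppress=True)
c=np.load("w8.npy",allow_pickle=True).item(); P=lambda u,v,z: atz(c,(u/4+200-.4,v/4+190-.4),z)
E=P(319,118,.0805); t=P(301,164,.105); k=P(300,420,.179)
e=np.array([.252,.968]);y=np.array([.968,-.252])
print("eye",E,"tip",t,"knob",k, "knob@.177",P(300,420,.177))
for n,q in (("eye-tip",E-t),("eye-knob",E-k)): print(n,"tool x,y mm",q[:2]@e*1e3,q[:2]@y*1e3)
print("eye vs model",(E[:2]-[.5356,-.0337])@e*1e3)
c6=np.load("w6.npy",allow_pickle=True).item()
im=cv2.imread("pics/w6.png",0)[205:230,265:290]; print(im[6:20,4:20]) if 0 else None
print("w6 eye guess",proj(c6,[*E[:2],.0805]))
E
```

```text
eye [ 0.5355 -0.0342  0.0805] tip [ 0.5326 -0.0325  0.105 ] knob [ 0.5325 -0.0326  0.179 ] knob@.177 [ 0.5322 -0.0338  0.177 ]
eye-tip tool x,y mm -0.854390945092258 3.191280142738822
eye-knob tool x,y mm -0.7480322574297701 3.244194178989471
eye vs model -0.47670161328753347
w6 eye guess [275.3913 213.5497]
```

View pics/c6.png

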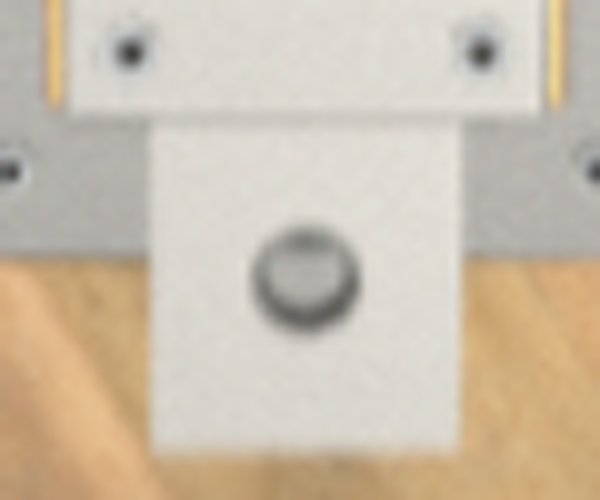

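Emit:
play_rows(translation=[[-0.0008,0.0032,0],[0,0,0.01],[0,0,0.009],[0,0,0],[0,0,0]], delta_rot=[[0,0,0],[0,0,0],[0,0,0],[0,0,0],[0,0,0]], grip=[-1,-1,-1,-1,-1])

```text
clock: 21.18
tool_pos: [0.5374, -0.0353, 0.2008]
eef_rot: [0.791, 0.612, -0.0, -0.0]
contact_force: [-0.0, 1.6, -1.4]
opening: 0.193
finger_force: 40.0
```

```bash
python3 look.py w9; python3 - <<'E'
from h import *
a=cv2.imread("pics/w9.png")[180:300,200:350]
cv2.imwrite("pics/c9.png",cv2.resize(a,None,fx=5,fy=5,interpolation=2))
E
```

```text
21.225 [ 0.5375 -0.0354  0.201 ] [0.7911 0.6116 0.0001 0.0001] [ 0.2688  0.7642 -0.4845  1.9097  0.5941  0.6136 -0.8534]
```

View pics/c9.png

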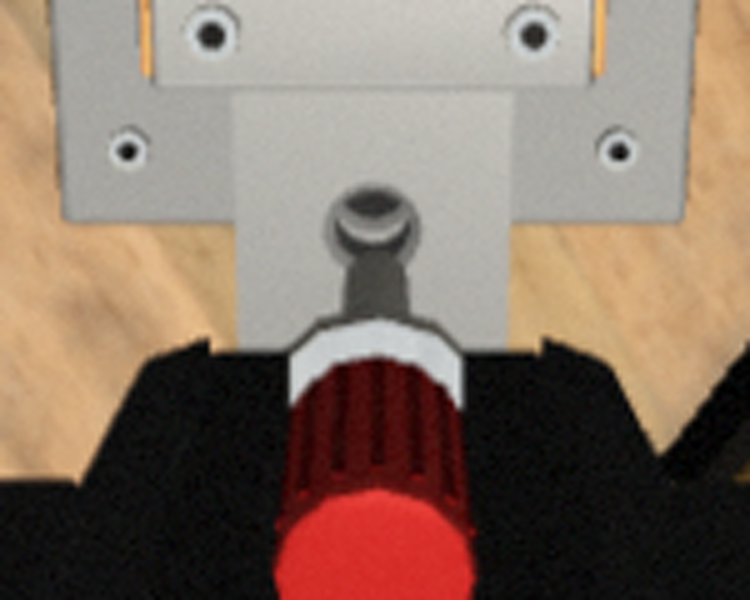

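In the crop, the eye is centred at (373,226). The tip ends at (376,250), the collar front is near row 318, and the knob-top front edge is near row 490. I'll compute the axis offset from these edges.

```bash
python3 - <<'E'
from h import *
np.set_printoptions(precision=4,suppress=True)
c=np.load("w9.npy",allow_pickle=True).item(); P=lambda u,v,z: atz(c,(u/5+200-.4,v/5+180-.4),z)
c8=np.load("w8.npy",allow_pickle=True).item(); P8=lambda u,v,z: atz(c8,(u/4+200-.4,v/4+190-.4),z)
e=np.array([.252,.968]);y=np.array([.968,-.252]); T=r.get_state()["tool_pos"]
def sh(n,q,r,T=T): d=q[:2]-T[:2]; print(n,"rel tool x,y mm",(d@e*1e3-r).round(2),(d@y*1e3).round(2))
zt=T[2]-.115; print("tip z",zt)
for z in (.0775,.0805): sh("eye c",P(373,226,z),0)
sh("eye top edge",P(373,183,.0805),5); sh("eye bot edge",P(373,269,.0805),-5)
sh("collar bottom front",P(377,318,zt+.042),12); sh("knob top front",P(376,490,zt+.074),9)
for rr in (0,2,3): sh("tip r%d"%rr,P(376,250,zt),rr)
T8=np.array([.5348,-.033,.2201]);z8=.1051
sh("w8 eye",P8(319,118,.0805),0,T8);sh("w8 knob c",P8(300,420,z8+.074),0,T8);sh("w8 collar front",P8(301,212,z8+.042),12,T8);sh("w8 knob front",P8(300,352,z8+.074),9,T8);sh("w8 tip r2",P8(301,158,z8),2,T8)
E
```

```text
tip z 0.08601458539083466
eye c rel tool x,y mm -0.25 -2.39
eye c rel tool x,y mm 0.87 -2.38
eye top edge rel tool x,y mm 1.83 -2.38
eye bot edge rel tool x,y mm -0.18 -2.39
collar bottom front rel tool x,y mm -3.32 -1.86
knob top front rel tool x,y mm -1.88 -1.94
tip r0 rel tool x,y mm -0.33 -1.99
tip r2 rel tool x,y mm -2.33 -1.99
tip r3 rel tool x,y mm -3.33 -1.99
w8 eye rel tool x,y mm -0.95 0.94
w8 knob c rel tool x,y mm -0.14 -2.3
w8 collar front rel tool x,y mm -2.08 -2.24
w8 knob front rel tool x,y mm -1.01 -2.32
w8 tip r2 rel tool x,y mm -1.03 -2.25
```

Emit:
play_rows(translation=[[0.0025,-0.0004,0],[0,0,0],[0,0,0.005],[0,0,0.005],[0,0,0.004],[0,0,0]], delta_rot=[[0,0,0],[0,0,0],[0,0,0],[0,0,0],[0,0,0],[0,0,0]], grip=[-1,-1,-1,-1,-1,-1])

```text
clock: 21.98
tool_pos: [0.5375, -0.0329, 0.1865]
eef_rot: [0.791, 0.612, -0.0, -0.0]
contact_force: [0.1, -0.7, -0.4]
opening: 0.191
finger_force: 40.0
```

```bash
python3 go.py 0.5375 -0.0354 0.147 75.4; python3 look.py w10; python3 - <<'E'
from h import *
print(r.get_state()["moment"])
E
```

```text
clock 21.98 az 75.42 tilt -0.0009 -0.0001 pos [ 0.5375 -0.0329  0.1865] shift mm [-2.4  0.7 39.5] turn rz 0.02 F [ 0.1 -0.7 -0.4] open 0.191
22.025 [ 0.5376 -0.0329  0.1867] [ 0.7911  0.6116 -0.0002 -0.0001] [ 0.2518  0.7853 -0.4644  1.9187  0.6135  0.5824 -0.875 ]
[-0.07050355 -0.09825955  0.0463111 ]
```

No contact force with the tip about 9 mm into the eye, so I keep going gently into the post.

Emit:
play_rows(translation=[[0,0,0.004],[0,0,0.004],[0,0,0.004],[0,0,0.004],[0,0,0]], delta_rot=[[0,0,0],[0,0,0],[0,0,0],[0,0,0],[0,0,0]], grip=[-1,-1,-1,-1,-1])

```text
clock: 22.65
tool_pos: [0.5375, -0.0329, 0.1706]
eef_rot: [0.791, 0.612, -0.0, -0.0]
contact_force: [-0.5, -0.4, -0.8]
opening: 0.194
finger_force: 40.0
```

```bash
python3 go.py 0.5375 -0.0329 0.147 75.4; python3 - <<'E'
from h import *
print(r.get_state()["moment"])
E
```

```text
clock 22.65 az 75.42 tilt -0.0007 -0.0001 pos [ 0.5375 -0.0329  0.1706] shift mm [ 0.   0.  23.6] turn rz 0.02 F [-0.5 -0.4 -0.8] open 0.194
[-0.02978008 -0.06465259 -0.03276705]
```

Emit:
play_rows(translation=[[0,0,0.004],[0,0,0.004],[0,0,0.004],[0,0,0.003],[0,0,0.002],[0,0,0]], delta_rot=[[0,0,0],[0,0,0],[0,0,0],[0,0,0],[0,0,0],[0,0,0]], grip=[-1,-1,-1,-1,-1,-1])

```text
clock: 23.4
tool_pos: [0.5377, -0.0329, 0.1539]
eef_rot: [0.791, 0.612, -0.0, -0.0]
contact_force: [-0.2, 0.1, -1.6]
opening: 0.19
finger_force: 40.0
```

```bash
python3 go.py 0.5375 -0.0329 0.147 75.4; python3 - <<'E'
from h import *
print(r.get_state()["moment"])
E
```

```text
clock 23.40 az 75.42 tilt -0.0001 -0.0001 pos [ 0.5377 -0.0329  0.1539] shift mm [-0.1 -0.2  6.9] turn rz 0.02 F [-0.2  0.1 -1.6] open 0.19
[-0.04744885 -0.08248038 -0.01134106]
```

Emit:
play_rows(translation=[[0,0,0.0015],[0,0,0.0015],[0,0,0.0015],[0,0,0.0015],[0,0,0]], delta_rot=[[0,0,0],[0,0,0],[0,0,0],[0,0,0],[0,0,0]], grip=[-1,-1,-1,-1,-1], squeeze=55)

```text
clock: 24.02
tool_pos: [0.5377, -0.0332, 0.1479]
eef_rot: [0.791, 0.612, -0.0, 0.0]
contact_force: [-1.8, -1.6, 3.6]
opening: 0.189
finger_force: 55.0
```

```bash
python3 go.py 0.5375 -0.0329 0.147 75.4
```

```text
clock 24.02 az 75.40 tilt -0.0002 -0.0006 pos [ 0.5377 -0.0332  0.1479] shift mm [ 0.3 -0.2  0.9] turn rz 0.0 F [-1.8 -1.6  3.6] open 0.189
```

Emit:
play_rows(translation=[[0,0,0.001],[0,0,0.001],[0,0,0]], delta_rot=[[0,0,0],[0,0,0],[0,0,0]], grip=[-1,-1,-1])

```text
clock: 24.4
tool_pos: [0.5376, -0.0333, 0.1468]
eef_rot: [0.791, 0.612, -0.0, 0.001]
contact_force: [-3.1, -2.0, 11.2]
opening: 0.188
finger_force: 55.0
```

```bash
python3 go.py 0.5375 -0.0329 0.147 75.4
```

```text
clock 24.40 az 75.40 tilt 0.0003 -0.0012 pos [ 0.5376 -0.0333  0.1468] shift mm [ 0.4 -0.2 -0.2] turn rz -0.0 F [-3.1 -2.  11.2] open 0.188
```

Emit:
play_rows(translation=[[0,0,0.0008],[0,0,0],[0,0,0],[0,0,0]], delta_rot=[[0,0,0],[0,0,0],[0,0,0],[0,0,0]], grip=[-1,-1,-1,-1])

```text
clock: 24.9
tool_pos: [0.5376, -0.0333, 0.1467]
eef_rot: [0.791, 0.612, -0.0, 0.001]
contact_force: [-4.1, -2.1, 18.0]
opening: 0.189
finger_force: 55.0
```

```bash
python3 go.py 0.5375 -0.0329 0.147 75.4; python3 look.py w11; python3 - <<'E'
from h import *
a=cv2.imread("pics/w11.png")[60:310,130:430]
cv2.imwrite("pics/c11.png",cv2.resize(a,None,fx=2.4,fy=2.4,interpolation=2)); print(r.get_state()["contact_force"])
E
```

```text
clock 24.90 az 75.40 tilt 0.0008 -0.0016 pos [ 0.5376 -0.0333  0.1467] shift mm [ 0.3 -0.2 -0.3] turn rz -0.0 F [-4.1 -2.1 18. ] open 0.189
24.95 [ 0.5376 -0.0333  0.1467] [ 0.7912  0.6115 -0.0002  0.0009] [ 0.2138  0.8455 -0.4015  1.9397  0.6721  0.4917 -0.927 ]
[-5.01340438 -2.41873289 18.31098047]
```

View pics/c11.png

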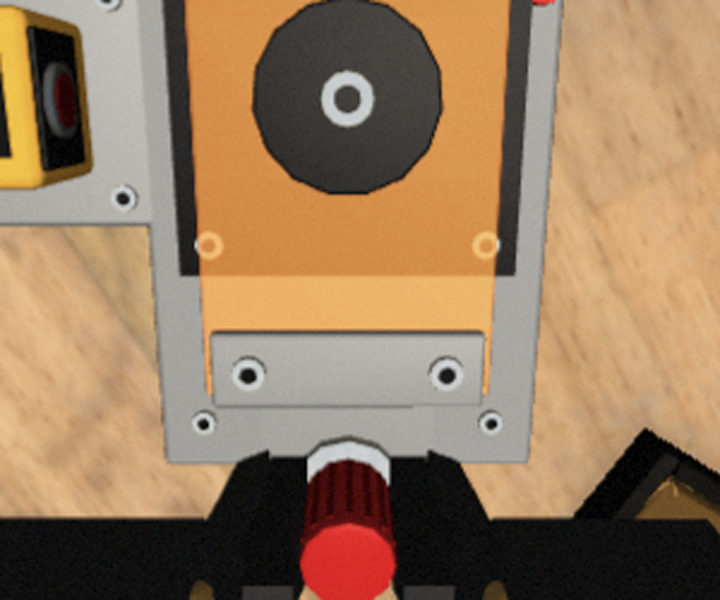

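The lid is flat and the collar is seated on the nose. The push met a hard stop: 18 N with only 0.1 mm of travel, at the height expected for a home pin. Handing in.

```bash
python3 -c "
from plant import r
print(r.finish_job())"
```

```text
the job is handed in; nothing more can be done
None
```

The job is handed in at about 25 s of the 64 s: the stripe measured within about 1° of facing the reader, the lid is shut, and the pin is home and still held down at about 18 N; no verdict came back.

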